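# Set and lock the vegetable slicer's thickness wheel

## Robot

A 6-joint arm with a two-finger parallel gripper is mounted at the origin on a cart in front of the work surface, level with it; the furniture and walls round the work are solid. World frame = base frame: x ahead of the robot, y to its left, z up, the work surface at z = 0. Lengths are in m, angles in rad, forces in N, time in s.
With the tool pointing down it reaches from about 0.325 to 0.775 m from the base axis. Payload 9.3 kg.
Tool frame: the origin (TCP) lies at the very end of the fingers, on their centre line; the grasp point (between the pads) lies 19 mm behind it; z points along the fingers, y is the line along which they close (so a half turn about z gives the same grasp; the last joint's range is limited). The gripper opens to 85 mm and grips with 20 to 120 N. Pads are 22 mm wide; open, the fingers measure 114 mm over their backs; the gripper's body (76 mm by 85 mm) begins 54 mm behind the grasp point. The pads swing forward as they close: fully open they stand 13 mm farther back than shut.
Start: joints at [-1.355, 0.259, 0.021, 1.334, 0, 1.418], TCP at [0.198, -0.513, 0.231] pointing down, gripper open.
Joint ranges: [-3.04, 3.04], [-0.91, 1.82], [-1.04, 1.36], [-1.92, 1.95], [-1.52, 1.45], [-3.14, 3.14]. Speed limits (rad/s): [2.22, 2.22, 2.79, 3.14, 3.14, 3.14].

## Interface

Orientations are given as a unit quaternion [w, x, y, z].
In Python, from station import get_obs, snapshot, camera_params, job_done gives the robot as it stands.
- The arm moves only by the tool send_rows, never from a script. Its argument "targets" is a list of rows, each an object of numbers: "dx", "dy", "dz": the shift along the world's x, y, z in fractions of the full range, 1 being 200 mm; "rx", "ry", "rz": the turn, a rotation vector about the world's x, y, z in a scale on which 1.0 is 180 degrees. In form: [{"dx": .., "dy": .., "dz": .., "rx": .., "ry": .., "rz": ..}, ...]. A call has 1 to 5 rows; each row is the pose to reach, as a shift and turn from the pose commanded when the call began; what a row does not reach only later rows make up. A row lasts 1/12 s, in which the tool goes at most 41.7 mm and 7.16 degrees, less where a joint would pass 70% of its speed; a pose out of reach is approached as far as the arm can. A call with a gripper value outside its range is refused whole. "gripper" is the closure, from 0 (fully open) to 1 (shut), set as the call begins (left out, the last holds). The fingers move at their own pace and stop on an object; "grip_force" is the grip in N (left out, the last holds). Time passes only in rows, so rows that repeat a pose let the fingers close. It gives the time, the measured TCP pose, the force, the opening and the grip force at its end, in the units of the state.
- get_obs(): the state, without advancing time (a new reading comes with each control period).
- snapshot(name): name is "scene" or "side" or "wrist"; returns the picture (400x640x3 uint8, blue, green, red); there is no depth.
- camera_params(name): a dict with "intrinsics" (3x3 intrinsics, pixels), "D" ([k1, k2, p1, p2, k3] as OpenCV has them; the pictures are not rectified), "eye" and "orientation" of the camera in the world; the wrist camera has in their place "mount" (4x4, takes a point from camera to tool coordinates, whose origin is the TCP and whose axes are the flange's). Camera axes: x right, y down, z forward; pixel columns grow to the right and rows downward; lengths in m; the calibration is good to about 2 mm. A picture is of the moment at which its call begins: read the wrist's pose just before it. camera_params takes no time and is no camera call.
- job_done(): hands the job in; it is judged then, once.
The state is a dict: "time": time; "q": joint angles; "qd": joint speeds; "tau": joint torques, N m; "ee_pos": TCP position; "eef_rot": TCP orientation; "force": force on the tool from outside, world axes, zero at the start; "ft_torque": the same for the moment, N m; "grip_width": opening from 0.0 (shut) to 1.0 (fully open); "finger_force": force on a finger pad.
Only numpy, scipy, OpenCV 4.12 (cv2) and the standard library are available. Lean on these libraries where they do the work, as an engineer would, in place of code of your own. Each camera call takes 0.05 s, during which the arm holds its last target. There are 200 camera calls.

## Task

Set the vegetable slicer for thick slices: with a fingertip, roll its ribbed thumbwheel click by click until the pointer stands at the sixth mark, counted from the short-dash (thin) end of the scale, then push the small locking slide beside the wheel fully home toward the wheel so that the setting cannot slip. Do it by touch alone and gently: nothing is picked up, the slicer stays where it stands, and the other things on the table are left alone.

Things in the scene. Friction and masses are not known exactly. Their poses are not given: they have to be found in the camera images.
- slicer: white mandoline slicer on a grey catch box, loose on rubber feet, 190x350 mm, 100 mm high, 1.4-2.1 kg; black loop handle 67 mm beyond its +y end. Origin: centre of its underside; x across it, away from the robot, y along it, z up. Flat white control strip, 52 mm wide, centred on x = -70 mm, top at z = 100 mm: from -y to +y locking slide, thumbwheel, pointer window with scale.
- wheel (a joint): angle (rad) of the dark ribbed thumbwheel, radius 28 mm, 13 mm wide, axle along the slicer's x; 0 = first mark, grows as the top of the wheel is rolled toward the slicer's +y (toward the scale). A spring detent stops it every pi/6 (0.524 rad, 14.7 mm at the rim): mark n is at (n-1)*pi/6, the sixth at 2.618, end stop past the eighth, 3.67. A click takes about 1 N at the rim.
- wheel_top (a point): topmost point of the rubber thumbwheel (fixed to the slicer, does not turn): the wheel stands 9 mm out of the strip here, showing 41 mm of its rim along the slicer's y, in a slot at y = -20 mm of the slicer. A fingertip pressed lightly on it (4-8 N; 3 N may slip) and drawn along y rolls it with the finger, about 15 mm a click; let go, it settles on the nearest click.
- pointer (a point): white needle in the dark window of the scale, sunk 1 mm below the strip, driven by the wheel: 10 mm toward the slicer's +y per click. Beside the window eight black dashes, 10 mm apart, on the far side, grow longer from the first (short dash, thin slices, slicer y = 40 mm, next to the wheel) to the eighth (y = 110 mm).
- lock_slide (a joint): travel (m) of the grey locking slide on the strip, on the -y side of the wheel: 0 = released, 0.012 = home, pushed toward the wheel (slicer +y), where its tongue holds the wheel. It stops early if the wheel stands between clicks, and stays where it is left (friction about 2 N).
- lock_push (a point): centre of the upright outer (-y) face of the locking slide's thumb rest, 8 mm above the strip; the rest is 15 mm wide along the slicer's x, 8 mm thick and its top 11 mm above the strip; two guide ribs 3 mm high run either side. Push this face toward the slicer's +y. 75 mm of bare strip lies behind it.
- food_holder: black round food holder of the slicer, 96 mm across and 59 mm high with a knob, loose on the table; origin at the centre of its underside. Leave it.
- mug_1: speckled beige mug, 85x115x81 mm, origin under its centre. Leave it.
- mug_2: speckled beige mug like the other, 85x115x81 mm, origin under its centre. Leave it.
- white_bowl: white bowl, 150 mm across and 67 mm high, origin under its centre. Leave it.
- tape_roll: roll of brown tape, 92 mm across and 48 mm high, origin under its centre. Leave it.
- sauce_bottle: dark sauce bottle, 56 mm across and 214 mm high, at the back of the table, origin under its centre. Leave it.

How it is judged:
On the way, in this order (a step that is already met when the one before it is completed fails the run):
1. the pointer stands at the sixth mark (wheel within 0.15 rad of 2.618) and the wheel is at rest (value of joint wheel between 2.468 and 2.768 rad and velocity of joint wheel between -0.3 and 0.3 rad/s), for 0.3 s.
2. the locking slide is pushed home (value of joint lock_slide above 0.0105 m), for 0.2 s.
At the end, for the whole second after the job is handed in: The wheel rests on its sixth click (2.618 rad +-0.15), the locking slide is at least 10.5 mm of its 12 mm travel home, and the slicer stands level and still (value of joint wheel between 2.468 and 2.768 rad and value of joint lock_slide above 0.0105 m and linear speed of slicer below 0.02 m/s and angle between slicer's own z axis and vertical below 0.03 rad); the robot touches nothing.
It fails at once if the slicer is shoved more than 30 mm, lifted or tipped (distance of slicer from where it was at the start of the episode above 0.03 m or height (world z) of slicer above 0.012 m or angle between slicer's own z axis and vertical above 0.12 rad).
It fails at once if the slicer is pressed harder than 40 N (contact force between the arm and slicer above 40 N).
It fails at once if another thing is picked up or moved more than 25 mm (distance of any of food_holder, mug_1, mug_2, white_bowl, tape_roll, sauce_bottle from where it was at the start of the episode above 0.025 m).
It also fails if it takes over 67 s, if anything falls off the work surface, if the arm or the gripper's body presses on something with over 40 N, if the wrist force passes 120 N, or if a joint passes its speed limit or range.

## Working session

There is one attempt and no reset: what is moved stays moved. The work goes in short steps, Python scripts to look and compute and a tool call to move; the robot and the scene stay as the last step left them, time stands still between calls to the robot, and variables do not carry over. Pictures are saved under pics/ and viewed, at most 10 in all, crops included, and the job is handed in when it is done.

Besides the shell and the picture viewer there is one more tool, called after "Emit:" as name(argument=value, ...) on one line, values as JSON. send_rows: Moves the arm, as the interface text tells. Its arguments: {"type":"object","properties":{"targets":{"type":"array"},"gripper":{"type":"number"},"grip_force":{"type":"number"}},"required":["targets"]}

```bash
mkdir -p pics; python3 - <<'E'
from station import *
import cv2,json
for n in("scene","side"):
    cv2.imwrite(f"pics/{n}0.png",snapshot(n)); print(n,camera_params(n))
print(camera_params("wrist")); print(get_obs())
E
```

```text
scene {'intrinsics': array([[417.9969596 ,   0.        , 320.20208273],
       [  0.        , 417.9969596 , 200.70245028],
       [  0.        ,   0.        ,   1.        ]]), 'D': array([-0.07771618,  0.        ,  0.        ,  0.        ,  0.        ]), 'eye': array([-0.42262495,  0.41990822,  1.15079829]), 'orientation': array([ 0.19769801, -0.51047606,  0.77382564, -0.31862763])}
side {'intrinsics': array([[474.16966887,   0.        , 314.93732025],
       [  0.        , 474.16966887, 204.09016165],
       [  0.        ,   0.        ,   1.        ]]), 'D': array([-0.10017451,  0.        ,  0.        ,  0.        ,  0.        ]), 'eye': array([-0.2847355 ,  1.2701551 ,  0.69956929]), 'orientation': array([ 0.16003581, -0.22070369,  0.79667301, -0.53943539])}
{'intrinsics': array([[298.03400638,   0.        , 323.55902314],
       [  0.        , 298.03400638, 198.23182566],
       [  0.        ,   0.        ,   1.        ]]), 'D': array([0.01585204, 0.        , 0.        , 0.        , 0.        ]), 'mount': array([[-1.13291618e-04, -9.55622501e-01, -2.94593995e-01,
         7.768042
[... 270 characters left out ...]
me': 0.1, 'q': array([-1.35457985e+00,  2.59133896e-01,  2.08519505e-02,  1.33371344e+00,
        1.09701363e-05,  1.41820971e+00]), 'qd': array([-1.02636232e-03,  6.01619725e-04,  3.08570584e-04,  1.25274509e-03,
       -4.90458328e-06,  8.69689786e-05]), 'tau': array([ 5.98711835e-03, -5.56693125e+01,  3.45070195e+01,  1.15801641e-02,
       -1.95751395e-04, -5.30517497e-06]), 'ee_pos': array([ 0.19822591, -0.51276871,  0.23073334]), 'eef_rot': array([-5.99398565e-04,  9.83045982e-01,  1.83358222e-01, -1.35884163e-05]), 'force': array([ 0.18699792, -0.49022922, -0.59314188]), 'ft_torque': array([ 0.01450402, -0.00134774,  0.01752409]), 'finger_force': 0.0, 'grip_width': 1.0008308149316003}
```

View pics/scene0.png

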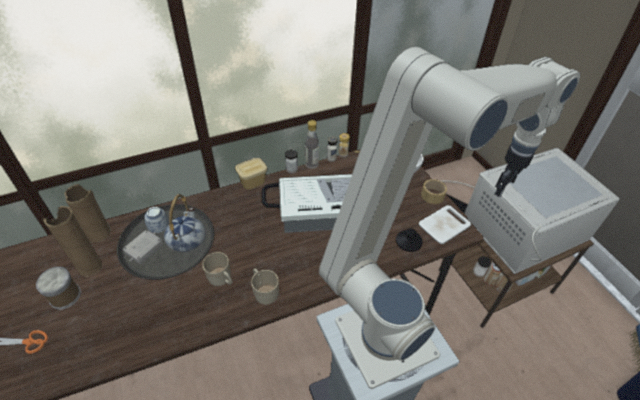

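View pics/side0.png

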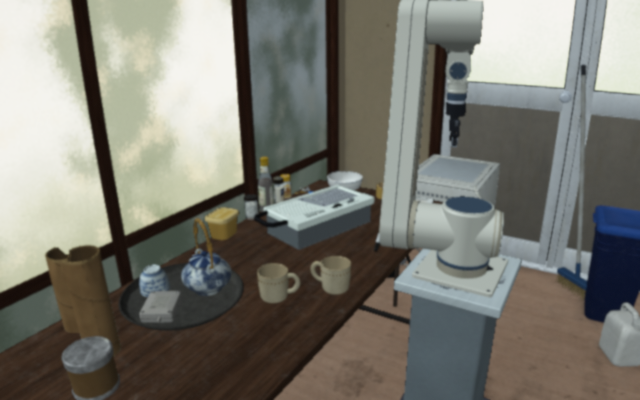

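The side view shows the slicer at about (320,210), with the wheel near (345,203). In the scene view the arm hides its right half.

```bash
cat > h.py <<'E'
import numpy as np,cv2
from scipy.spatial.transform import Rotation as R
from station import *
def cam(n,o=None):
    p=camera_params(n)
    if n=="wrist":
        o=o or get_obs(); T=np.eye(4);T[:3,:3]=R.from_quat(o["eef_rot"],scalar_first=True).as_matrix();T[:3,3]=o["ee_pos"]
        T=T@p["mount"];return p,T[:3,3],T[:3,:3]
    return p,p["eye"],R.from_quat(p["orientation"],scalar_first=True).as_matrix()
def ray(n,uv,z,o=None):
    p,e,M=cam(n,o)
    u=cv2.undistortPoints(np.array(uv,float).reshape(-1,1,2),p["intrinsics"],p["D"]).reshape(-1,2)
    d=np.c_[u,np.ones(len(u))]@M.T
    return e+d*((z-e[2])/d[:,2])[:,None]
def proj(n,X,o=None):
    p,e,M=cam(n,o); Y=(np.array(X,float)-e)@M
    return cv2.projectPoints(Y.reshape(-1,1,3),np.zeros(3),np.zeros(3),p["intrinsics"],p["D"])[0].reshape(-1,2)
E
python3 - <<'E'
from h import *
im=cv2.imread("pics/side0.png")[165:255,245:385]
cv2.imwrite("pics/s1.png",cv2.resize(im,None,fx=5.5,fy=5.5,interpolation=cv2.INTER_CUBIC))
print(ray("scene",[(281,206),(281,178)],.1))
E
```

```text
[[0.52882764 0.1291688  0.1       ]
 [0.66227859 0.08090455 0.1       ]]
```

View pics/s1.png

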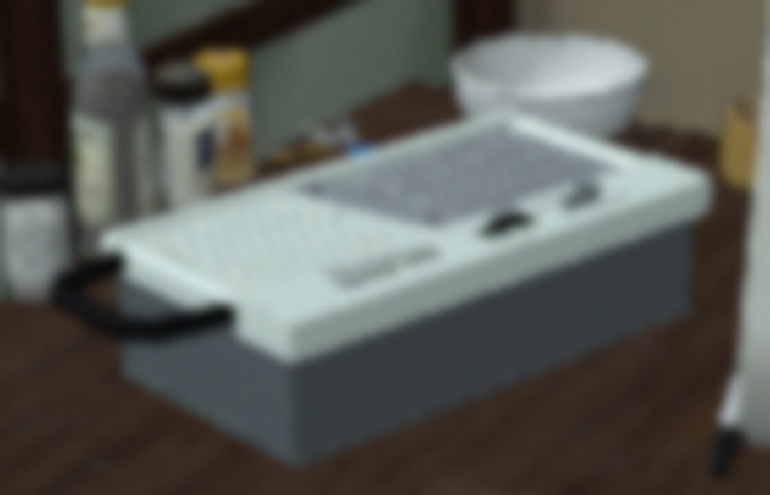

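The crop shows the slicer's near corner at about (290,330), the far -y corner at (710,175), the wheel at (507,222) and the slide at (583,195).

```bash
python3 - <<'E'
from h import *
f=lambda a:[(245+x/5.5,165+y/5.5) for x,y in a]
P=ray("side",f([(290,328),(708,172),(507,225),(583,195)]),.1);print(P)
print(np.degrees(np.arctan2(*(P[1]-P[0])[[1,0]])),np.linalg.norm(P[1]-P[0]))
E
```

```text
[[ 0.47671643  0.1551871   0.1       ]
 [ 0.37725081 -0.18711018  0.1       ]
 [ 0.44618438 -0.04194     0.1       ]
 [ 0.4290257  -0.11060302  0.1       ]]
-106.20294302364861 0.3564559362263513
```

The rows are not in the units I measure in: shifts go in shares of 200 mm and turns go in shares of 180 degrees. I convert before sending: 113 mm / 200 = 0.565, 90 mm / 200 = 0.45, 35 degrees / 180 = 0.1944.

Emit:
send_rows(targets=[{"dx": 0.075,"dy": 0.115,"dz": 0.03,"rz": 0.0389},{"dx": 0.15,"dy": 0.225,"dz": 0.06,"rz": 0.0778},{"dx": 0.225,"dy": 0.34,"dz": 0.09,"rz": 0.1167},{"dx": 0.3,"dy": 0.45,"dz": 0.12,"rz": 0.1556},{"dx": 0.38,"dy": 0.565,"dz": 0.15,"rz": 0.1944}], gripper=1)

```text
validation failed for argument at $.ta...
```

Scaled: 113 mm / 200 = 0.565, 90 mm / 200 = 0.45, 35 degrees / 180 = 0.1944.

Emit:
send_rows(targets=[{"dx": 0.075,"dy": 0.115,"rz": 0.0389},{"dx": 0.15,"dy": 0.225,"rz": 0.0778},{"dx": 0.225,"dy": 0.34,"rz": 0.1167},{"dx": 0.3,"dy": 0.45,"rz": 0.1556},{"dx": 0.38,"dy": 0.565,"rz": 0.1944}])

```text
validation failed for argument at $.ta...
```

Scaled: 113 mm / 200 = 0.565, 90 mm / 200 = 0.45, 35 degrees / 180 = 0.1944.

Emit:
send_rows(targets=[{"dx": 0.075,"dy": 0.115,"rz": 0.0389},{"dx": 0.15,"dy": 0.225,"rz": 0.0778},{"dx": 0.225,"dy": 0.34,"rz": 0.1167},{"dx": 0.3,"dy": 0.45,"rz": 0.1556},{"dx": 0.38,"dy": 0.565,"rz": 0.1944}])

```text
validation failed for argument at $.ta...
```

Scaled: 113 mm / 200 = 0.565, 90 mm / 200 = 0.45, 35 degrees / 180 = 0.1944.

Emit:
send_rows(targets=[{"dx": 0.075,"dy": 0.115,"dz": -0.04,"rz": 0.0389},{"dx": 0.15,"dy": 0.225,"dz": -0.08,"rz": 0.0778},{"dx": 0.225,"dy": 0.34,"dz": -0.12,"rz": 0.1167},{"dx": 0.3,"dy": 0.45,"dz": -0.16,"rz": 0.1556},{"dx": 0.38,"dy": 0.565,"dz": -0.2,"rz": 0.1944}])

```text
validation failed for argument at $.ta...
```

Scaled: 3 degrees / 180 = 0.0167.

Emit:
send_rows(targets=[{"rz": 0.0167},{"rz": 0.0167},{"rz": 0.0167}])

```text
validation failed for argument at $.ta...
```

```bash
python3 - <<'E'
from h import *
o=get_obs();print(o["time"],o["q"],o["ee_pos"],o["eef_rot"],o["force"])
im=snapshot("wrist");cv2.imwrite("pics/w1.png",im);np.save("o1.npy",o,allow_pickle=True)
cv2.imwrite("pics/w1b.png",cv2.resize(im[50:390,100:540],None,fx=1.75,fy=1.75,interpolation=cv2.INTER_CUBIC))
E
```

```text
0.1 [-1.35457985e+00  2.59133896e-01  2.08519505e-02  1.33371344e+00
  1.09701363e-05  1.41820971e+00] [ 0.19822591 -0.51276871  0.23073334] [-5.99398565e-04  9.83045982e-01  1.83358222e-01 -1.35884163e-05] [ 0.18699792 -0.49022922 -0.59314188]
```

View pics/w1b.png

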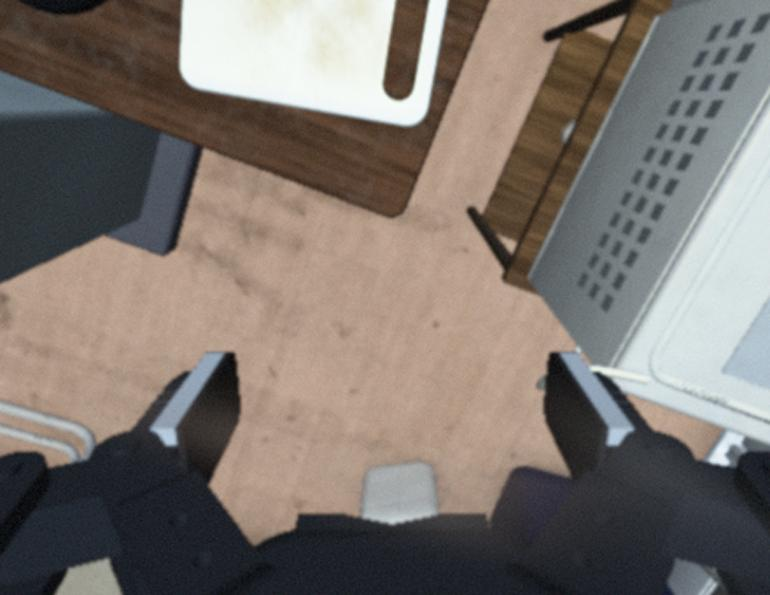

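The move was refused because every key is needed. The picture is of the floor from the start pose, with the fingers at its bottom edge.

Scaled: 113 mm / 200 = 0.565, 90 mm / 200 = 0.45, 35 degrees / 180 = 0.1944.

Emit:
send_rows(targets=[{"dx": 0.075,"dy": 0.115,"dz": 0.03,"rx": 0,"ry": 0,"rz": 0.0389},{"dx": 0.15,"dy": 0.225,"dz": 0.06,"rx": 0,"ry": 0,"rz": 0.0778},{"dx": 0.225,"dy": 0.34,"dz": 0.09,"rx": 0,"ry": 0,"rz": 0.1167},{"dx": 0.3,"dy": 0.45,"dz": 0.12,"rx": 0,"ry": 0,"rz": 0.1556},{"dx": 0.38,"dy": 0.565,"dz": 0.15,"rx": 0,"ry": 0,"rz": 0.1944}], gripper=1)

```text
time: 0.57
ee_pos: [0.2746, -0.3989, 0.2613]
eef_rot: [-0.0, 0.881, 0.473, 0.0]
force: [0.1, -0.3, -0.0]
grip_width: 0.299
finger_force: 0.0
```

Scaled: 113 mm / 200 = 0.565, 90 mm / 200 = 0.45, 35 degrees / 180 = 0.1944.

Emit:
send_rows(targets=[{"dx": 0.075,"dy": 0.115,"dz": 0,"rx": 0,"ry": 0,"rz": 0.0389},{"dx": 0.15,"dy": 0.225,"dz": 0,"rx": 0,"ry": 0,"rz": 0.0778},{"dx": 0.225,"dy": 0.34,"dz": 0,"rx": 0,"ry": 0,"rz": 0.1167},{"dx": 0.3,"dy": 0.45,"dz": 0,"rx": 0,"ry": 0,"rz": 0.1556},{"dx": 0.38,"dy": 0.565,"dz": 0,"rx": 0,"ry": 0,"rz": 0.1944}])

```text
time: 0.98
ee_pos: [0.3506, -0.2858, 0.2612]
eef_rot: [-0.0, 0.698, 0.716, -0.0]
force: [0.4, -0.7, 0.2]
grip_width: -0.0
finger_force: 0.0
```

Scaled: 113 mm / 200 = 0.565, 90 mm / 200 = 0.45, 35 degrees / 180 = 0.1944.

Emit:
send_rows(targets=[{"dx": 0.075,"dy": 0.115,"dz": 0,"rx": 0,"ry": 0,"rz": 0.0389},{"dx": 0.15,"dy": 0.225,"dz": 0,"rx": 0,"ry": 0,"rz": 0.0778},{"dx": 0.225,"dy": 0.34,"dz": 0,"rx": 0,"ry": 0,"rz": 0.1167},{"dx": 0.3,"dy": 0.45,"dz": 0,"rx": 0,"ry": 0,"rz": 0.1556},{"dx": 0.38,"dy": 0.565,"dz": 0,"rx": 0,"ry": 0,"rz": 0.1944}])

```text
time: 1.4
ee_pos: [0.4267, -0.1728, 0.2612]
eef_rot: [-0.0, 0.45, 0.893, -0.0]
force: [0.8, -0.6, 0.5]
grip_width: 0.005
finger_force: 0.0
```

Scaled: 113 mm / 200 = 0.565, 90 mm / 200 = 0.45, 35 degrees / 180 = 0.1944.

Emit:
send_rows(targets=[{"dx": 0.075,"dy": 0.115,"dz": -0.04,"rx": 0,"ry": 0,"rz": 0.0389},{"dx": 0.15,"dy": 0.225,"dz": -0.08,"rx": 0,"ry": 0,"rz": 0.0778},{"dx": 0.225,"dy": 0.34,"dz": -0.12,"rx": 0,"ry": 0,"rz": 0.1167},{"dx": 0.3,"dy": 0.45,"dz": -0.16,"rx": 0,"ry": 0,"rz": 0.1556},{"dx": 0.38,"dy": 0.565,"dz": -0.2,"rx": 0,"ry": 0,"rz": 0.1944}])

```text
time: 1.82
ee_pos: [0.5026, -0.0597, 0.2208]
eef_rot: [-0.0, 0.161, 0.987, -0.0]
force: [0.3, -0.6, 0.1]
grip_width: 0.0
finger_force: 0.0
```

Scaled: 3 degrees / 180 = 0.0167.

Emit:
send_rows(targets=[{"dx": 0,"dy": 0,"dz": 0,"rx": 0,"ry": 0,"rz": 0.0167},{"dx": 0,"dy": 0,"dz": 0,"rx": 0,"ry": 0,"rz": 0.0167},{"dx": 0,"dy": 0,"dz": 0,"rx": 0,"ry": 0,"rz": 0.0167}])

```text
time: 2.07
ee_pos: [0.5021, -0.0609, 0.2211]
eef_rot: [-0.0, 0.139, 0.99, -0.0]
force: [0.2, -0.6, -0.1]
grip_width: 0.001
finger_force: 0.0
```

```bash
python3 - <<'E'
from h import *
o=get_obs();print(o["time"],o["q"],o["ee_pos"],o["eef_rot"],o["force"])
im=snapshot("wrist");cv2.imwrite("pics/w1.png",im);np.save("o1.npy",o,allow_pickle=True)
cv2.imwrite("pics/w1b.png",cv2.resize(im,(800,500),interpolation=cv2.INTER_CUBIC))
E
```

```text
2.0667 [-2.86560078e-01  1.87021444e-01 -9.96136839e-02  1.28476774e+00
 -1.60640409e-04 -8.20654310e-03] [ 0.50214714 -0.06086326  0.22108853] [-3.11779552e-04  1.38727858e-01  9.90330492e-01 -3.49137844e-05] [ 0.1743387  -0.63164229 -0.11859093]
```

View pics/w1b.png

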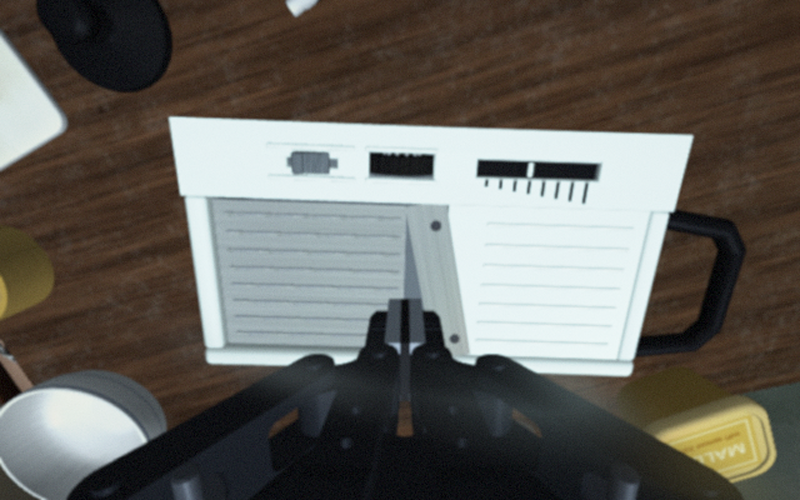

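The wrist view shows the whole strip: slide (313,162), wheel (402,164), and the pointer at x≈530, near the 4th dash. I'll enlarge it.

```bash
python3 - <<'E'
from h import *
im=cv2.imread("pics/w1.png")[85:175,130:560]
c=lambda a,b:cv2.resize(im[:,a:b],None,fx=3.6,fy=3.6,interpolation=cv2.INTER_CUBIC)
cv2.imwrite("pics/w1c.png",np.vstack([c(0,215),c(215,430)]))
E
```

```text
(no output)
```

View pics/w1c.png

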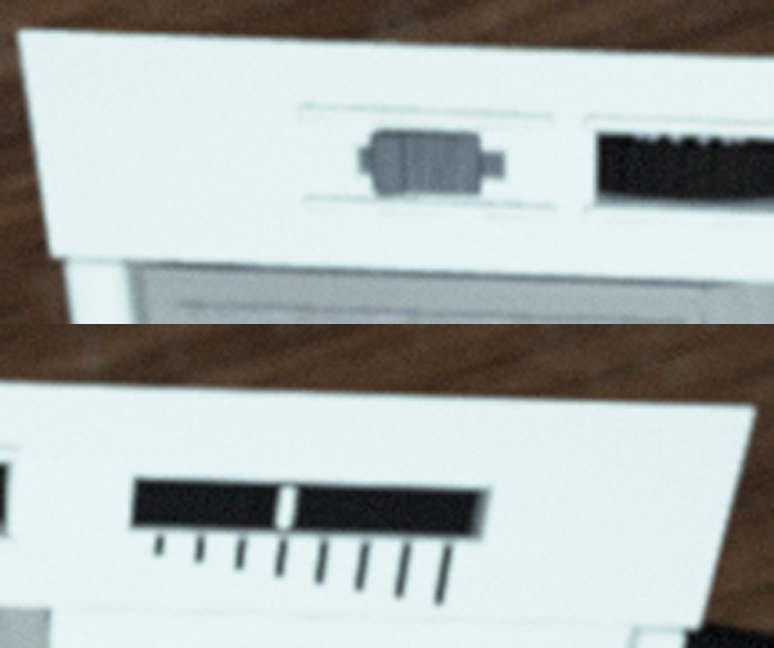

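The crop shows the pointer exactly at the 4th dash, so two clicks (29.3 mm) are needed. The slide's outer face is at crop x≈372 and the strip corners at (20,30) and, in the lower half, (754,405).

```bash
python3 - <<'E'
from h import *
o=np.load("o1.npy",allow_pickle=True).item()
t=lambda x,y:(130+x/3.6,85+y/3.6); b=lambda x,y:(345+x/3.6,85+(y-324)/3.6)
A=ray("wrist",[t(20,30),b(754,405),b(705,628),t(52,256)],.1,o)[:,:2]
for r in A:print(r)
print(np.linalg.norm(A[1]-A[0]),np.linalg.norm(A[2]-A[1]),np.linalg.norm(A[3]-A[0]))
d=(A[1]-A[0])/np.linalg.norm(A[1]-A[0]); yaw=np.arctan2(-d[0],d[1]);xd=np.array([d[1],-d[0]])
O=(A[0]+A[1])/2+.0955*xd
print("yaw",np.degrees(yaw),"O",O,"xd",xd,"yd",d)
def loc(p,z): q=ray("wrist",[p],z,o)[0,:2]-O; return np.round([q@xd*1e3,q@d*1e3],1)
print("d1",loc(b(158,545),.1),"d8",loc(b(444,575),.1),"ptr",loc(b(287,507),.099),"win L",loc(b(133,500),.1))
print("slot left",loc(t(598,165),.1),"slot right",loc(b(5,495),.1),"slide face",loc(t(372,160),.111),"tailL",loc(t(360,160),.102),"tip",loc(t(503,165),.102), "rest +y",loc(t(405,160),.111))
W=O-.07*xd-.02*d;print("wheel",W,"from tcp",(W-o["ee_pos"][:2])*1e3)
m=R.from_quat(o["eef_rot"],scalar_first=True).as_matrix();print("tool x az",np.degrees(np.arctan2(m[1,0],m[0,0])))
E
```

```text
[ 0.37965603 -0.18674658]
[0.48709938 0.14733676]
[0.53805146 0.13296984]
[ 0.42934979 -0.20313049]
0.3509355390341872 0.05293885818719991 0.05232496926692018
yaw -17.82812480511637 O [ 0.52429172 -0.04894344] xd [ 0.95197922 -0.30616264] yd [0.30616264 0.95197922]
d1 [-59.   39.8] d8 [-53.8 110.7] ptr [-68.9  70.3] win L [-69.5  32.7]
slot left [-69.7 -42. ] slot right [-69.7   1.7] slide face [-69.9 -93.1] tailL [-69.1 -98.5] tip [-69.1 -64.5] rest +y [-70.2 -85.5]
wheel [ 0.45152992 -0.04655164] from tcp [-50.61721593  14.3116115 ]
tool x az 164.0515173265
```

Scaled: -105 mm / 200 = -0.525, -92 mm / 200 = -0.46, -1.8 degrees / 180 = -0.01.

Emit:
send_rows(targets=[{"dx": -0.09,"dy": 0.01,"dz": -0.05,"rx": 0,"ry": 0,"rz": -0.01},{"dx": -0.18,"dy": 0.02,"dz": -0.175,"rx": 0,"ry": 0,"rz": -0.01},{"dx": -0.265,"dy": 0.0325,"dz": -0.325,"rx": 0,"ry": 0,"rz": -0.01},{"dx": -0.265,"dy": 0.0325,"dz": -0.46,"rx": 0,"ry": 0,"rz": -0.01},{"dx": -0.265,"dy": 0.0325,"dz": -0.525,"rx": 0,"ry": 0,"rz": -0.01}])

```text
time: 2.53
ee_pos: [0.4469, -0.0548, 0.1143]
eef_rot: [-0.001, 0.155, 0.988, 0.0]
force: [-0.1, -0.3, 0.2]
grip_width: 0.001
finger_force: 0.0
```

Scaled: -4 mm / 200 = -0.02, -2 mm / 200 = -0.01.

Emit:
send_rows(targets=[{"dx": 0,"dy": 0,"dz": -0.01,"rx": 0,"ry": 0,"rz": 0},{"dx": 0,"dy": 0,"dz": -0.02,"rx": 0,"ry": 0,"rz": 0},{"dx": 0,"dy": 0,"dz": -0.02,"rx": 0,"ry": 0,"rz": 0}])

```text
time: 2.78
ee_pos: [0.4498, -0.0551, 0.1131]
eef_rot: [0.001, 0.154, 0.988, -0.0]
force: [0.6, 0.1, -0.5]
grip_width: 0.001
finger_force: 0.0
```

Scaled: -2 mm / 200 = -0.01, -1 mm / 200 = -0.005.

Emit:
send_rows(targets=[{"dx": 0,"dy": 0,"dz": -0.005,"rx": 0,"ry": 0,"rz": 0},{"dx": 0,"dy": 0,"dz": -0.01,"rx": 0,"ry": 0,"rz": 0},{"dx": 0,"dy": 0,"dz": -0.01,"rx": 0,"ry": 0,"rz": 0}])

```text
time: 3.03
ee_pos: [0.4496, -0.0546, 0.1107]
eef_rot: [0.0, 0.154, 0.988, -0.0]
force: [0.7, 0.7, 0.1]
grip_width: 0.002
finger_force: 0.0
```

Emit:
send_rows(targets=[{"dx": 0,"dy": 0,"dz": -0.0025,"rx": 0,"ry": 0,"rz": 0},{"dx": 0,"dy": 0,"dz": -0.005,"rx": 0,"ry": 0,"rz": 0},{"dx": 0,"dy": 0,"dz": -0.005,"rx": 0,"ry": 0,"rz": 0}])

```text
time: 3.28
ee_pos: [0.4493, -0.0545, 0.1093]
eef_rot: [0.0, 0.154, 0.988, -0.0]
force: [0.2, 0.1, -0.0]
grip_width: -0.002
finger_force: 0.0
```

Scaled: -0.5 mm / 200 = -0.0025.

Emit:
send_rows(targets=[{"dx": 0,"dy": 0,"dz": -0.0025,"rx": 0,"ry": 0,"rz": 0},{"dx": 0,"dy": 0,"dz": -0.0025,"rx": 0,"ry": 0,"rz": 0}])

```text
time: 3.45
ee_pos: [0.4494, -0.0545, 0.1089]
eef_rot: [0.0, 0.154, 0.988, 0.0]
force: [-1.0, 1.0, 1.9]
grip_width: -0.001
finger_force: 1.1
```

Scaled: -0.5 mm / 200 = -0.0025.

Emit:
send_rows(targets=[{"dx": 0,"dy": 0,"dz": -0.0025,"rx": 0,"ry": 0,"rz": 0},{"dx": 0,"dy": 0,"dz": -0.0025,"rx": 0,"ry": 0,"rz": 0}])

```text
time: 3.62
ee_pos: [0.4494, -0.0545, 0.1087]
eef_rot: [0.0, 0.154, 0.988, -0.0]
force: [-1.5, 1.0, 5.7]
grip_width: -0.0
finger_force: 3.3
```

Contact at about 6 N. Now one click's stroke.

Scaled: 15 mm / 200 = 0.075, 11.4 mm / 200 = 0.057.

Emit:
send_rows(targets=[{"dx": 0.006,"dy": 0.019,"dz": 0,"rx": 0,"ry": 0,"rz": 0},{"dx": 0.012,"dy": 0.038,"dz": 0,"rx": 0,"ry": 0,"rz": 0},{"dx": 0.018,"dy": 0.057,"dz": 0,"rx": 0,"ry": 0,"rz": 0},{"dx": 0.024,"dy": 0.075,"dz": 0,"rx": 0,"ry": 0,"rz": 0},{"dx": 0.024,"dy": 0.075,"dz": 0,"rx": 0,"ry": 0,"rz": 0}])

```text
time: 4.03
ee_pos: [0.4541, -0.039, 0.1082]
eef_rot: [-0.0, 0.153, 0.988, 0.0]
force: [-0.7, 0.0, 0.1]
grip_width: -0.0
finger_force: 0.0
```

Scaled: 30 mm / 200 = 0.15, 20 mm / 200 = 0.1.

Emit:
send_rows(targets=[{"dx": 0,"dy": 0,"dz": 0.03,"rx": 0,"ry": 0,"rz": 0},{"dx": 0,"dy": 0,"dz": 0.1,"rx": 0,"ry": 0,"rz": 0},{"dx": 0,"dy": 0,"dz": 0.15,"rx": 0,"ry": 0,"rz": 0},{"dx": 0,"dy": 0,"dz": 0.15,"rx": 0,"ry": 0,"rz": 0}])

```text
time: 4.37
ee_pos: [0.4549, -0.0399, 0.1401]
eef_rot: [0.001, 0.154, 0.988, -0.0]
force: [-0.1, 0.7, 0.3]
grip_width: -0.004
finger_force: 0.0
```

```bash
python3 - <<'E'
from h import *
o=get_obs();print(o["time"],o["ee_pos"])
O=np.array([.52429,-.04894]);xd=np.array([.95198,-.30616]);d=np.array([.30616,.95198])
P=lambda x,y,z:[*(O+x*xd+y*d),z]
im=snapshot("wrist");cv2.imwrite("pics/w2.png",im)
# brightness along window centre line, slicer y in 1 mm steps
ys=np.arange(.034,.118,.001)
uv=proj("wrist",[P(-.069,y,.099) for y in ys],o);print(uv[0],uv[-1])
g=cv2.remap(cv2.cvtColor(im,6),uv[None,:,0].astype('f4'),uv[None,:,1].astype('f4'),1)[0]
print(g)
c=uv.mean(0).astype(int);x=max(c[0]-110,0);y=max(c[1]-70,0)
cv2.imwrite("pics/w2c.png",cv2.resize(im[y:y+140,x:x+220],None,fx=3,fy=3))
E
```

```text
4.3667 [ 0.45493518 -0.03987856  0.14010572]
[391.31422823 221.59906485] [517.32351525 221.98344462]
[ 33  32  34  37  35  31  36  33  35  33  36  34  38  36  38  38  35  37
  38  39  36  37  37  36  37  38  37  35  36  38  35  38  34  38  34  42
  36  31  24  31  35  38  38  83 188 238 242 208  97  40  37  38  37  34
  37  36  34  38  37  37  35  36  33  35  37  33  35  37  34  35  32  34
  29  34  33  36  29  35  30  30  35  39  68 118]
```

View pics/w2c.png

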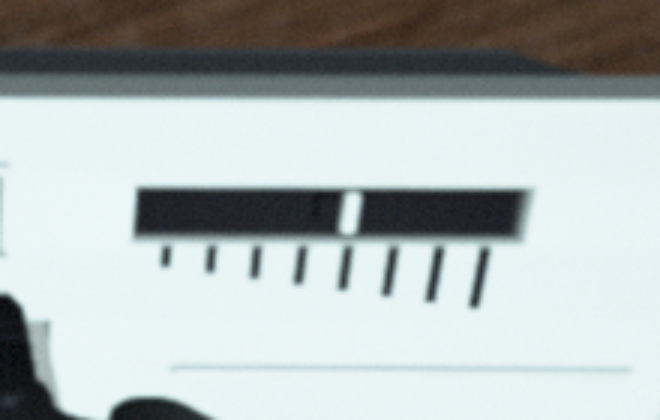

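The pointer now stands at the 5th dash (x≈350), so I repeat the same stroke.

Scaled: -29 mm / 200 = -0.145, -26 mm / 200 = -0.13.

Emit:
send_rows(targets=[{"dx": -0.024,"dy": -0.075,"dz": 0,"rx": 0,"ry": 0,"rz": 0},{"dx": -0.024,"dy": -0.075,"dz": -0.075,"rx": 0,"ry": 0,"rz": 0},{"dx": -0.024,"dy": -0.075,"dz": -0.13,"rx": 0,"ry": 0,"rz": 0},{"dx": -0.024,"dy": -0.075,"dz": -0.145,"rx": 0,"ry": 0,"rz": 0},{"dx": -0.024,"dy": -0.075,"dz": -0.145,"rx": 0,"ry": 0,"rz": 0}])

```text
time: 4.83
ee_pos: [0.4488, -0.0546, 0.1088]
eef_rot: [-0.001, 0.154, 0.988, 0.0]
force: [-1.5, 0.4, 4.0]
grip_width: -0.002
finger_force: 1.7
```

Scaled: -1 mm / 200 = -0.005, -0.5 mm / 200 = -0.0025.

Emit:
send_rows(targets=[{"dx": 0,"dy": 0,"dz": -0.0025,"rx": 0,"ry": 0,"rz": 0},{"dx": 0,"dy": 0,"dz": -0.005,"rx": 0,"ry": 0,"rz": 0},{"dx": 0,"dy": 0,"dz": -0.005,"rx": 0,"ry": 0,"rz": 0}])

```text
time: 5.08
ee_pos: [0.4489, -0.0545, 0.1085]
eef_rot: [-0.0, 0.154, 0.988, -0.0]
force: [-2.7, 0.5, 7.8]
grip_width: -0.001
finger_force: 4.1
```

Scaled: 15 mm / 200 = 0.075, 11.4 mm / 200 = 0.057.

Emit:
send_rows(targets=[{"dx": 0.006,"dy": 0.019,"dz": 0,"rx": 0,"ry": 0,"rz": 0},{"dx": 0.012,"dy": 0.038,"dz": 0,"rx": 0,"ry": 0,"rz": 0},{"dx": 0.018,"dy": 0.057,"dz": 0,"rx": 0,"ry": 0,"rz": 0},{"dx": 0.024,"dy": 0.075,"dz": 0,"rx": 0,"ry": 0,"rz": 0},{"dx": 0.024,"dy": 0.075,"dz": 0,"rx": 0,"ry": 0,"rz": 0}])

```text
time: 5.5
ee_pos: [0.4541, -0.039, 0.1081]
eef_rot: [-0.0, 0.153, 0.988, 0.0]
force: [-0.7, 0.9, 1.7]
grip_width: 0.0
finger_force: 0.5
```

Scaled: 30 mm / 200 = 0.15, 20 mm / 200 = 0.1.

Emit:
send_rows(targets=[{"dx": 0,"dy": 0,"dz": 0.03,"rx": 0,"ry": 0,"rz": 0},{"dx": 0,"dy": 0,"dz": 0.1,"rx": 0,"ry": 0,"rz": 0},{"dx": 0,"dy": 0,"dz": 0.15,"rx": 0,"ry": 0,"rz": 0},{"dx": 0,"dy": 0,"dz": 0.15,"rx": 0,"ry": 0,"rz": 0}])

```text
time: 5.83
ee_pos: [0.455, -0.0399, 0.1401]
eef_rot: [0.001, 0.154, 0.988, -0.0]
force: [0.2, -0.2, 0.1]
grip_width: -0.001
finger_force: 0.0
```

```bash
cat > ptr.py <<'E'
from h import *
o=get_obs();print(o["time"],o["ee_pos"])
O=np.array([.52429,-.04894]);xd=np.array([.95198,-.30616]);d=np.array([.30616,.95198])
P=lambda x,y,z:[*(O+x*xd+y*d),z]
im=snapshot("wrist");cv2.imwrite("pics/w3.png",im)
g0=cv2.cvtColor(im,6)
def line(x,ys,z):
    uv=proj("wrist",[P(x,y,z) for y in ys],o).astype('f4');return cv2.remap(g0,uv[None,:,0],uv[None,:,1],1)[0].astype(float)
ys=np.arange(.036,.112,.0005)
g=line(-.069,ys,.099);w=g>120;print("pointer",(ys[w]*g[w]).sum()/g[w].sum())
g=line(-.059,ys,.1);w=g<150;print("dashes",ys[w])
E
python3 ptr.py
```

```text
5.8333 [ 0.45495432 -0.03990339  0.14008891]
pointer 0.089577849117175
dashes [0.039  0.0395 0.04   0.0405 0.049  0.0495 0.05   0.0505 0.059  0.0595
 0.06   0.0605 0.069  0.0695 0.07   0.0705 0.079  0.0795 0.08   0.0805
 0.089  0.0895 0.09   0.0905 0.099  0.0995 0.1    0.1005 0.101  0.109
 0.1095 0.11   0.1105 0.111 ]
```

The pointer is at the sixth mark and the slicer has not moved. Next I go behind the slide.

Scaled: -102 mm / 200 = -0.51, -78 mm / 200 = -0.39.

Emit:
send_rows(targets=[{"dx": -0.045,"dy": -0.13,"dz": 0,"rx": 0,"ry": 0,"rz": 0},{"dx": -0.09,"dy": -0.26,"dz": 0,"rx": 0,"ry": 0,"rz": 0},{"dx": -0.13,"dy": -0.39,"dz": 0,"rx": 0,"ry": 0,"rz": 0},{"dx": -0.17,"dy": -0.51,"dz": 0,"rx": 0,"ry": 0,"rz": 0},{"dx": -0.17,"dy": -0.51,"dz": 0,"rx": 0,"ry": 0,"rz": 0}])

```text
time: 6.3
ee_pos: [0.419, -0.1445, 0.1376]
eef_rot: [-0.0, 0.155, 0.988, -0.0]
force: [0.4, -1.6, 0.5]
grip_width: 0.002
finger_force: 0.0
```

Scaled: -35 mm / 200 = -0.175, -33 mm / 200 = -0.165.

Emit:
send_rows(targets=[{"dx": 0,"dy": 0,"dz": -0.075,"rx": 0,"ry": 0,"rz": 0},{"dx": 0,"dy": 0,"dz": -0.14,"rx": 0,"ry": 0,"rz": 0},{"dx": 0,"dy": 0,"dz": -0.165,"rx": 0,"ry": 0,"rz": 0},{"dx": 0,"dy": 0,"dz": -0.175,"rx": 0,"ry": 0,"rz": 0},{"dx": 0,"dy": 0,"dz": -0.175,"rx": 0,"ry": 0,"rz": 0}])

```text
time: 6.72
ee_pos: [0.4199, -0.1411, 0.1029]
eef_rot: [-0.001, 0.153, 0.988, 0.0]
force: [-0.1, 0.5, -0.1]
grip_width: -0.001
finger_force: 0.0
```

Scaled: 11 mm / 200 = 0.055, 8 mm / 200 = 0.04.

Emit:
send_rows(targets=[{"dx": 0.0025,"dy": 0,"dz": 0.0125,"rx": 0,"ry": 0,"rz": 0},{"dx": 0.01,"dy": 0.025,"dz": 0.0125,"rx": 0,"ry": 0,"rz": 0},{"dx": 0.015,"dy": 0.04,"dz": 0.0125,"rx": 0,"ry": 0,"rz": 0},{"dx": 0.02,"dy": 0.055,"dz": 0.0125,"rx": 0,"ry": 0,"rz": 0},{"dx": 0.02,"dy": 0.055,"dz": 0.0125,"rx": 0,"ry": 0,"rz": 0}])

```text
time: 7.13
ee_pos: [0.4243, -0.1299, 0.106]
eef_rot: [0.0, 0.153, 0.988, -0.0]
force: [0.7, 0.5, -0.3]
grip_width: -0.005
finger_force: 0.0
```

Scaled: 6 mm / 200 = 0.03, 4 mm / 200 = 0.02.

Emit:
send_rows(targets=[{"dx": 0.003,"dy": 0.01,"dz": 0,"rx": 0,"ry": 0,"rz": 0},{"dx": 0.006,"dy": 0.02,"dz": 0,"rx": 0,"ry": 0,"rz": 0},{"dx": 0.0095,"dy": 0.03,"dz": 0,"rx": 0,"ry": 0,"rz": 0},{"dx": 0.0095,"dy": 0.03,"dz": 0,"rx": 0,"ry": 0,"rz": 0}])

```text
time: 7.47
ee_pos: [0.426, -0.1243, 0.1058]
eef_rot: [-0.0, 0.154, 0.988, -0.0]
force: [-0.9, -0.5, 0.6]
grip_width: 0.001
finger_force: 0.0
```

Scaled: 6 mm / 200 = 0.03, 4 mm / 200 = 0.02.

Emit:
send_rows(targets=[{"dx": 0.003,"dy": 0.01,"dz": -0.005,"rx": 0,"ry": 0,"rz": 0},{"dx": 0.006,"dy": 0.02,"dz": -0.005,"rx": 0,"ry": 0,"rz": 0},{"dx": 0.0095,"dy": 0.03,"dz": -0.005,"rx": 0,"ry": 0,"rz": 0},{"dx": 0.0095,"dy": 0.03,"dz": -0.005,"rx": 0,"ry": 0,"rz": 0}])

```text
time: 7.8
ee_pos: [0.428, -0.1183, 0.1048]
eef_rot: [0.0, 0.154, 0.988, -0.0]
force: [0.6, -1.1, -0.1]
grip_width: -0.003
finger_force: 0.4
```

Scaled: 4 mm / 200 = 0.02, 2 mm / 200 = 0.01.

Emit:
send_rows(targets=[{"dx": 0.003,"dy": 0.01,"dz": 0,"rx": 0,"ry": 0,"rz": 0},{"dx": 0.006,"dy": 0.02,"dz": 0,"rx": 0,"ry": 0,"rz": 0},{"dx": 0.006,"dy": 0.02,"dz": 0,"rx": 0,"ry": 0,"rz": 0}])

```text
time: 8.05
ee_pos: [0.4292, -0.1142, 0.1048]
eef_rot: [0.0, 0.154, 0.988, 0.0]
force: [0.8, -1.3, -0.0]
grip_width: 0.004
finger_force: 0.4
```

Scaled: 2 mm / 200 = 0.01, 1 mm / 200 = 0.005.

Emit:
send_rows(targets=[{"dx": 0.0015,"dy": 0.005,"dz": 0,"rx": 0,"ry": 0,"rz": 0},{"dx": 0.003,"dy": 0.01,"dz": 0,"rx": 0,"ry": 0,"rz": 0},{"dx": 0.003,"dy": 0.01,"dz": 0,"rx": 0,"ry": 0,"rz": 0}])

```text
time: 8.3
ee_pos: [0.4295, -0.113, 0.1048]
eef_rot: [-0.0, 0.154, 0.988, -0.001]
force: [-1.4, -5.3, -0.3]
grip_width: -0.002
finger_force: 2.7
```

Scaled: 1 mm / 200 = 0.005, 0.3 mm / 200 = 0.0015.

Emit:
send_rows(targets=[{"dx": 0.0015,"dy": 0.005,"dz": 0,"rx": 0,"ry": 0,"rz": 0},{"dx": 0.0015,"dy": 0.005,"dz": 0,"rx": 0,"ry": 0,"rz": 0}])

```text
time: 8.47
ee_pos: [0.4297, -0.1122, 0.1048]
eef_rot: [-0.0, 0.154, 0.988, -0.001]
force: [-1.9, -7.0, -0.0]
grip_width: 0.003
finger_force: 3.5
```

Scaled: 1 mm / 200 = 0.005, 0.3 mm / 200 = 0.0015.

Emit:
send_rows(targets=[{"dx": 0.0015,"dy": 0.005,"dz": 0,"rx": 0,"ry": 0,"rz": 0},{"dx": 0.0015,"dy": 0.005,"dz": 0,"rx": 0,"ry": 0,"rz": 0}])

```text
time: 8.63
ee_pos: [0.4298, -0.1113, 0.1048]
eef_rot: [-0.0, 0.154, 0.988, -0.001]
force: [-2.0, -7.3, 0.2]
grip_width: -0.001
finger_force: 3.8
```

The force has levelled at 7 N, so the slide has reached its stop. I back off and check.

Scaled: 100 mm / 200 = 0.5, 75 mm / 200 = 0.375.

Emit:
send_rows(targets=[{"dx": -0.01,"dy": -0.03,"dz": 0,"rx": 0,"ry": 0,"rz": 0},{"dx": -0.015,"dy": -0.06,"dz": 0.05,"rx": 0,"ry": 0,"rz": 0},{"dx": 0.025,"dy": -0.06,"dz": 0.2,"rx": 0,"ry": 0,"rz": 0},{"dx": 0.15,"dy": 0,"dz": 0.375,"rx": 0,"ry": 0,"rz": 0},{"dx": 0.25,"dy": 0.1,"dz": 0.5,"rx": 0,"ry": 0,"rz": 0}])

```text
time: 9.05
ee_pos: [0.4806, -0.0914, 0.2066]
eef_rot: [0.0, 0.155, 0.988, 0.0]
force: [2.2, 0.0, 0.0]
grip_width: -0.002
finger_force: 0.0
```

Emit:
send_rows(targets=[{"dx": 0.075,"dy": 0.1,"dz": 0,"rx": 0,"ry": 0,"rz": 0},{"dx": 0.1,"dy": 0.15,"dz": 0,"rx": 0,"ry": 0,"rz": 0},{"dx": 0.1,"dy": 0.15,"dz": 0,"rx": 0,"ry": 0,"rz": 0},{"dx": 0.1,"dy": 0.15,"dz": 0,"rx": 0,"ry": 0,"rz": 0}])

```text
time: 9.38
ee_pos: [0.4994, -0.0601, 0.2038]
eef_rot: [-0.001, 0.153, 0.988, 0.0]
force: [-0.9, -0.1, 0.3]
grip_width: -0.002
finger_force: 0.0
```

```bash
python3 ptr.py; python3 - <<'E'
from h import *
im=cv2.imread("pics/w3.png")[50:210,100:580]
cv2.imwrite("pics/w3c.png",cv2.resize(im[:,:],None,fx=1.66,fy=1.66*1.0,interpolation=cv2.INTER_CUBIC))
a=cv2.imread("pics/w3.png")[70:170,130:345];b=cv2.imread("pics/w3.png")[70:170,345:560]
r=lambda q:cv2.resize(q,None,fx=2.9,fy=2.9,interpolation=cv2.INTER_CUBIC)
cv2.imwrite("pics/w3d.png",np.vstack([r(a),r(b)]))
E
```

```text
9.3833 [ 0.49942169 -0.06006168  0.20381929]
pointer 0.0915008625646924
dashes [0.0405 0.041  0.0415 0.042  0.0505 0.051  0.0515 0.052  0.0605 0.061
 0.0615 0.062  0.071  0.0715 0.072  0.0725 0.081  0.0815 0.082  0.0825
 0.091  0.0915 0.092  0.0925 0.101  0.1015 0.102  0.1025 0.111  0.1115
 0.112 ]
```

View pics/w3d.png

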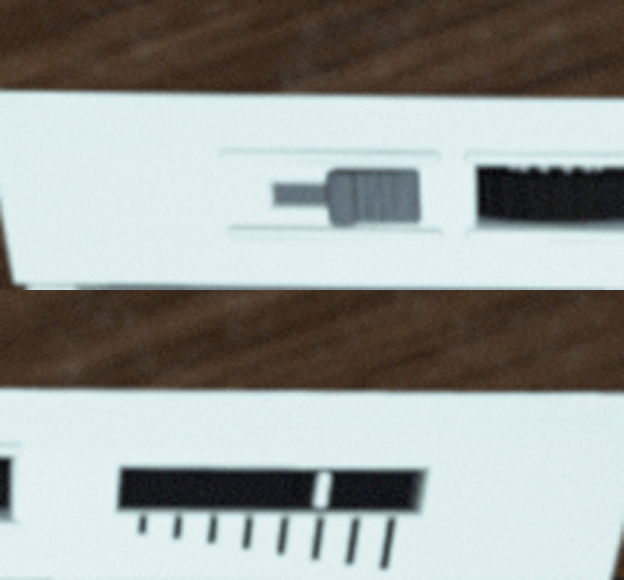

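The pointer is at the 6th dash. The slide's face is now at crop x≈327 and its tongue is out of sight under the rib end. I'll measure the travel.

```bash
python3 - <<'E'
from h import *
o=get_obs();O=np.array([.52429,-.04894]);d=np.array([.30616,.95198])
for p,z in(((327,195),.111),((273,195),.102),((420,195),.104),((478,195),.1)):
    q=ray("wrist",[(130+p[0]/2.9,70+p[1]/2.9)],z,o)[0,:2]-O;print(p,q@d*1e3-1.7)
E
```

```text
(327, 195) -81.88754161239089
(273, 195) -99.28840245950266
(420, 195) -58.03564067070302
(478, 195) -42.35251355820168
```

```bash
python3 - <<'E'
from h import *
O=np.array([.52429,-.04894]);d=np.array([.30616,.95198])
o1=np.load("o1.npy",allow_pickle=True).item();o2=get_obs();o2b=o2
res=[]
for f,o,off in(("w1",o1,0),("w3",o2,.0017)):
    g=cv2.cvtColor(cv2.imread(f"pics/{f}.png"),6);xd=np.array([.95198,-.30616])
    ys=np.arange(-.104,-.036,.0002)
    for z in(.104,.111):
        uv=proj("wrist",[[*(O-.070*xd+(y+off)*d),z] for y in ys],o).astype('f4')
        v=cv2.GaussianBlur(cv2.remap(g,uv[None,:,0],uv[None,:,1],1),(9,1),0)[0].astype(float)
        k=np.where(np.diff(np.sign(v-165)))[0];print(f,z,np.round(ys[k]*1e3,1))
        res.append(v)
for i in(0,1):
    a,b=res[i]-res[i].mean(),res[i+2]
    m=slice(25,190)  # slide region at start
    c=[np.mean((res[i][40:180]-b[40+s:180+s])**2) for s in range(0,90)]
    print("shift mm",np.argmin(c)*.2)
E
```

```text
w1 0.104 [-98.4 -64.6 -64.4 -42.8]
w1 0.111 [-96.2 -63.4 -42.2]
w3 0.104 [-98.8 -58.6 -43.2]
w3 0.111 [-96.6 -57.6 -57.4 -42.6 -42.4]
shift mm 4.2
shift mm 4.4
```

```bash
python3 - <<'E'
from h import *
O=np.array([.52429,-.04894]);d=np.array([.30616,.95198]);xd=np.array([.95198,-.30616])
o1=np.load("o1.npy",allow_pickle=True).item();o2=get_obs()
ys=np.arange(-.104,-.046,.0002)
for z in(.104,.111):
  for x in(-.0755,-.075,-.065,-.0645):
    r=[]
    for f,o,off in(("w1",o1,0),("w3",o2,.0017)):
        g=cv2.cvtColor(cv2.imread(f"pics/{f}.png"),6)
        uv=proj("wrist",[[*(O+x*xd+(y+off)*d),z] for y in ys],o).astype('f4')
        v=cv2.remap(g,uv[None,:,0],uv[None,:,1],1)[0].astype(float)
        r.append(np.round(ys[np.where(np.diff(np.sign(v-175)))[0]]*1e3,1))
    print(z,x,*r)
E
```

```text
0.104 -0.0755 [-95.4 -70. ] [-84.  -58.4]
0.104 -0.075 [-95.6 -69.8] [-84.2 -58.4]
0.104 -0.065 [-95.8 -69.8] [-84.2 -58.6]
0.104 -0.0645 [-95.8 -70. ] [-84.2 -58.6]
0.111 -0.0755 [-93.6 -68.6] [-82.4 -57.4 -57.2]
0.111 -0.075 [-93.8 -68.4] [-82.6 -57.2]
0.111 -0.065 [-93.6 -68.6] [-82.4 -57.4]
0.111 -0.0645 [-93.6 -68.8] [-82.4 -82.2 -57.6]
```

Referenced to the fixed slot and track edges, which drifted 0.4 mm, the travel is about 11.8 mm. The slide is fully home.

```bash
python3 -c "
from station import *
print(get_obs()['force']);print(job_done())"
```

```text
[-0.77872116 -0.68227239  0.75557969]
the job is handed in; nothing more can be done
None
```

The job is handed in: the camera shows the pointer at the sixth mark and the locking slide home (about 11.8 of 12 mm), the slicer shifted only about 2 mm during the push, and no verdict came back.

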